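# Tare the scale and enter it with a mouse click

## Robot

A 6-joint arm with a two-finger parallel gripper is mounted at the origin on the work surface. World frame = base frame: x ahead of the robot, y to its left, z up, the work surface at z = 0. Lengths are in m, angles in rad, forces in N, time in s.
With the tool pointing down it reaches from about 0.35 to 0.85 m from the base axis. Payload 8.1 kg.
Tool frame: the origin (TCP) lies on the centre line of the jaws, within the pads' length; the fingertips stand robot.tips_ahead ahead of it and the grasp point (between the pads) lies 8 mm behind it (robot.tips_ahead is the distance from the TCP to the fingertips, in m); z points along the fingers, y is the direction in which the jaws open and shut (so a half turn about z gives the same grasp; the last joint's range is limited). The gripper opens to 93 mm and grips with 3 to 60 N. Pads are 15 mm wide; open, the fingers measure 128 mm over their backs; the gripper's body (75 mm by 188 mm) begins 65 mm behind the grasp point.
Start: joints at [1.126, 0.13, 1.488, -0, 1.523, -0.085], TCP at [0.211, 0.562, 0.23] pointing down, gripper open.
Joint ranges: [-2.96, 2.96], [-0.89, 2.26], [0.02, 2.5], [-1.34, 4.48], [0, 2.73], [-2.66, 2.66]. Speed limits (rad/s): [2.39, 2.39, 2.79, 3.14, 3.14, 3.14].

## Interface

Orientations are given as a rotation vector (axis times angle).
In Python, from plant import monitor, eyes, job, robot gives the robot as it stands.
- The arm moves only by the tool servo_tool, never from a script. Its argument "plan" is a list that holds one entry, the list of rows, each a list of 7 numbers: the closure, from -1 (fully open) to 1 (shut), so that 0 is half open, then the shift along the world's x, y, z in mm, then the turn, a rotation vector about the world's x, y, z in rad. In form: [[[hand, dx, dy, dz, ax, ay, az], ...]]. A call has 1 to 12 rows; each row shifts and turns the commanded pose from where the row before left it; what a row does not reach is not made up. A row lasts 1/10 s, in which the tool goes at most 50 mm and 8.59 degrees, less where a joint would pass 70% of its speed; a pose out of reach is approached as far as the arm can. A call with a gripper value outside its range is refused whole. The fingers move at their own pace and stop on an object; "force" is the grip in N (left out, the last holds). Time passes only in rows, so rows that do not move let the fingers close. It gives the time, the measured TCP pose, the force and the opening at its end, in the units of the state.
- monitor.read_state(): the state, without advancing time (a new reading comes with each control period).
- eyes.read_camera(name): name is "scene" or "side" or "wrist"; returns the picture (420x560x3 uint8, red, green, blue); there is no depth.
- eyes.camera_info(name): a dict with "mtx" (3x3 intrinsics, pixels), "R" (3x3) and "t" (3): a world point X has camera coordinates R X + t. Camera axes: x right, y down, z forward; pixel columns grow to the right and rows downward; lengths in m; the calibration is good to about 2 mm. A picture is of the moment at which its call begins: read the wrist's pose just before it. camera_info takes no time and is no camera call; for the wrist camera it gives the pose at the moment of the call.
- job.close_job(): hands the job in, once; it reports no verdict.
The state is a dict: "t": time; "q": joint angles; "dq": joint speeds; "joint_torque": joint torques, N m; "tool_pos": TCP position; "orientation": TCP orientation; "force": force on the tool from outside, world axes, zero at the start; "wrist_torque": the same for the moment, N m; "opening": finger opening in m.
Only numpy, scipy, OpenCV 4.12 (cv2) and the standard library are available. Lean on these libraries where they do the work, as an engineer would, in place of code of your own. Each camera call takes 0.05 s, during which the arm holds its last target. There are 200 camera calls.

## Task

The empty wire basket is standing on the weighing scale: with the fingertips, lightly press the scale's wide bar-shaped tare key and let it spring back, then lightly click the left button of the computer mouse to enter the zero, and move the hand clear. Do not press any other scale key or the right mouse button, do not push the mouse about or pick anything up, and leave the basket and everything else on the desk where it stands.

Things in the scene. Friction and masses are not known exactly. Their poses are not given: they have to be found in the camera images.
- scale: Bench weighing scale, grey plastic, 310 deep x 250 wide x 42 mm high, with a black display and a square steel platter (190 x 210 mm, top at 60 mm). It stands fixed. Origin on the table under the middle of its row of three keys, at its front (robot) end; own y runs along the row, own x points to the platter, whose centre is at x = +165 mm.
- bar: Tare key of the scale: the wide bar-shaped key, 22 mm (own x) x 44 mm (own y, along the row). The three keys are all white plastic, 70 mm apart in a row on the scale's front deck, in any order. Origin is the centre of its bezel on the deck, 42 mm above the table; the cap's top is 14 mm above that.
- bar_top (a point): Centre of the top of the tare (bar) key's cap; goes down with the cap.
- bar_key (a joint): Travel of the tare key: 0 up, 0.005 m fully down. It presses straight down against a spring (0.7 N to start, 4.2 N at the bottom), springs back when released, and registers when 3 mm down for 0.1 s.
- disc: Another scale key, round, 26 mm across, same height as the tare key; not to be pressed. Origin at its bezel, as above.
- disc_key (a joint): Travel of the round key, 0 up to 0.005 m down, same spring.
- square: Another scale key, square, 24 x 24 mm, same height as the tare key; not to be pressed. Origin at its bezel, as above.
- square_key (a joint): Travel of the square key, 0 up to 0.005 m down, same spring.
- mouse: Loose black computer mouse, 113 long x 70 wide x 35 mm high, about 0.12 kg; origin on the table under its middle; own x points to its nose (the button end, away from the robot), own y to its left side. The palm hump lies at x below 0; two flat buttons lie at x = +1 to +55 mm, with a grey strip and wheel between them.
- left_top (a point): Centre of the top of the left mouse button, a flat plate 54 mm long (mouse x) x 28 mm wide (mouse y), top 32 mm above the table, at mouse x = +28, y = +20 mm. The grey strip between the buttons (8 mm wide) is 4 mm lower, the wheel 1 mm lower. Left means left as the hand on the palm hump sees it.
- left_button (a joint): Travel of the left mouse button: 0 up, 0.0035 m fully down. Moves straight down against a spring (0.6 N to start, 2.7 N at the bottom), springs back, and clicks when 2 mm down for 0.1 s.
- right_button (a joint): Travel of the right mouse button (mirror image of the left, at mouse y = -20 mm), 0 to 0.0035 m; not to be clicked.
- basket: Empty loose rectangular steel wire basket, 110 x 130 x 75 mm, standing on the scale's platter with its wire handle (rising to 103 mm above its floor) pointing away from the robot, reaching 175 mm from the centre. Origin at the centre of its underside.
- calculator: Loose desktop calculator, 150 x 190 x 60 mm, beyond the mouse's nose. Origin at the centre of its underside.
- phone: Loose phone lying flat, 150 x 74 x 10 mm, to the left of the mouse. Origin at the centre of its underside.
- stapler: Loose stapler, 130 x 34 x 58 mm, to the right of the mouse. Origin at the centre of its underside.
- tape: Loose roll of brown tape lying flat, 66 mm across, 24 mm high, close to the left side of the scale. Origin at the centre of its underside.
Mind the look-alikes: they are no part of the job. Leave any pink or yellow look-alike of the mouse alone.

How it is judged:
By the outcome, as a careful person would: the job done as asked, in the order asked, and still so for the second after the job is handed in, with the robot touching nothing.
It also fails if it takes over 45 s, if anything falls off the work surface, if the arm or the gripper's body presses on something with over 40 N, if the wrist force passes 120 N, or if a joint passes its speed limit or range.

## Working session

There is one attempt and no reset: what is moved stays moved. The work goes in short steps, Python scripts to look and compute and a tool call to move; the robot and the scene stay as the last step left them, time stands still between calls to the robot, and variables do not carry over. Pictures are saved under pics/ and viewed, about 8 in all and at most 12, crops included, and the job is handed in when it is done.

Besides the shell and the picture viewer there is one more tool, called after "Request:" as name(argument=value, ...) on one line, values as JSON. servo_tool: Moves the arm, as the interface text tells. Its arguments: {"type":"object","properties":{"plan":{"type":"array"},"force":{"type":"number"}},"required":["plan"]}

```bash
mkdir -p pics; cat > h.py <<'E'
import numpy as np, cv2
from plant import monitor, eyes, job, robot
def snap(name,fn,crop=None,scale=1):
    im=eyes.read_camera(name)[:,:,::-1]
    if crop: x0,y0,x1,y1=crop; im=im[y0:y1,x0:x1]
    cv2.imwrite('pics/'+fn,cv2.resize(np.ascontiguousarray(im),None,fx=scale,fy=scale,interpolation=cv2.INTER_CUBIC))
def ray(ci,u,v,z):
    M,R,t=[np.array(ci[k]) for k in('mtx','R','t')]
    d=R.T@np.linalg.solve(M,[u,v,1]); c=-R.T@t
    return c+d*(z-c[2])/d[2]
def proj(ci,X):
    M,R,t=[np.array(ci[k]) for k in('mtx','R','t')]
    p=M@(R@np.array(X)+t); return p[:2]/p[2]
E
python3 - <<'E'
from h import *
print(robot.tips_ahead, monitor.read_state())
for n in('scene','side','wrist'):
    snap(n,n+'1.png',scale=1.4); ci=eyes.camera_info(n); print(n,-np.array(ci['R']).T@ci['t'],np.array(ci['mtx']).round(1).tolist(),np.array(ci['R']).round(3).tolist())
E
```

```text
0.011 {'t': 0.0, 'q': array([ 1.12559410e+00,  1.31197815e-01,  1.48926572e+00,  4.05255992e-05,
        1.52301512e+00, -8.53647813e-02]), 'dq': array([-1.22574266e-04,  8.02520443e-05,  9.36151925e-04, -8.52957762e-04,
        1.88620315e-03, -8.97469619e-04]), 'joint_torque': array([ 3.57257755e-03, -5.59840536e+01, -4.91768789e+01,  7.73963076e-02,
        3.53456615e-02, -1.52497364e-04]), 'tool_pos': array([0.21097932, 0.56109145, 0.228573  ]), 'orientation': array([-5.62094120e-01, -3.09035507e+00,  2.84174441e-03]), 'force': array([1.00513918, 0.47482172, 0.38679343]), 'wrist_torque': array([-0.04847535,  0.01830009,  0.00181791]), 'opening': 0.09329066025300542}
scene [1.37037626 0.4272155  0.80598803] [[475.6, 0.0, 271.8], [0.0, 475.6, 210.5], [0.0, 0.0, 1.0]] [[-0.422, 0.906, -0.01], [0.572, 0.258, -0.778], [-0.703, -0.335, -0.628]]
side [ 0.4725311  -0.6798972   0.86159486] [[386.6, 0.0, 280.5], [0.0, 386.6, 214.1], [0.0, 0.0, 1.0]] [[0.996, -0.094, -0.0], [-0.07, -0.736, -0.674], [0.063, 0.671, -0.739]]
wrist [0.13992284 0.58759996 0.38348926] [[291.3, 0.0, 277.8], [0.0, 291.3, 211.8], [0.0, 0.0, 1.0]] [[0.352, 0.936, -0.001], [0.9, -0.338, 0.274], [0.256, -0.098, -0.962]]
```

View pics/scene1.png

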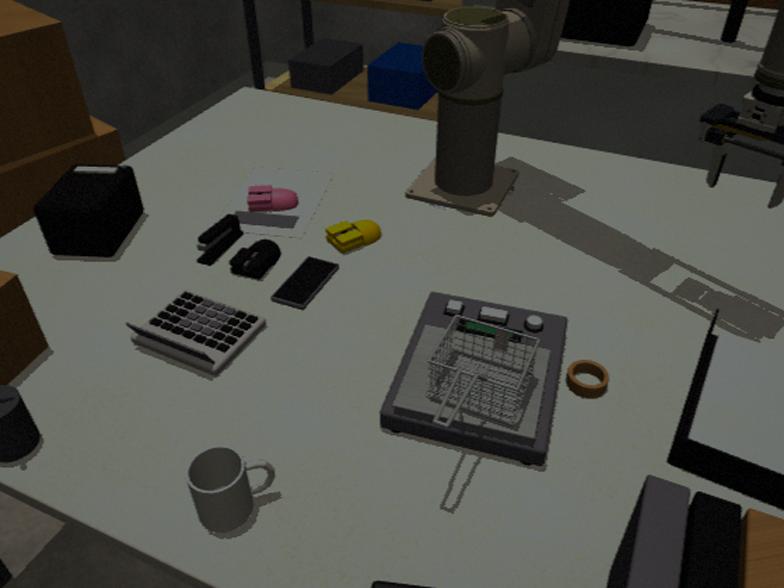

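View pics/side1.png

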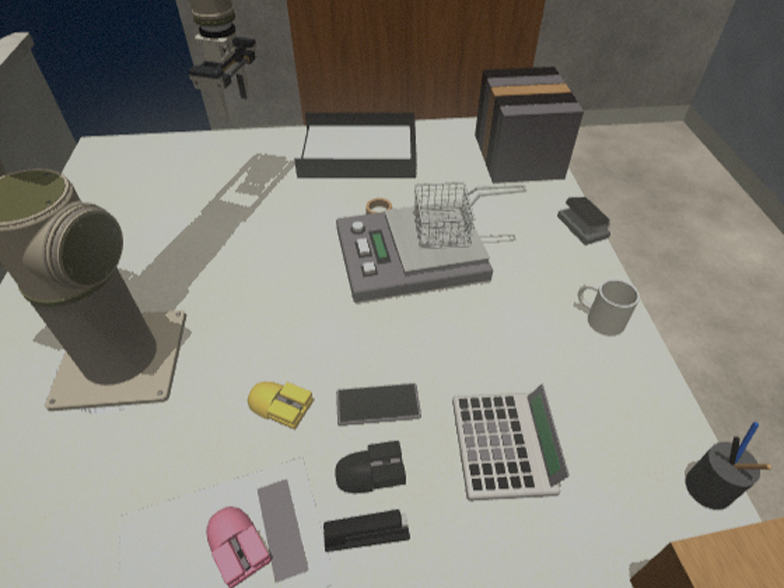

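The side view shows the bar key as the middle of the three, at about (364,247). The disc is at (358,227) and the square at (369,268). The black mouse is at (370,467), nose to the right. I'll enlarge both spots.

```bash
python3 - <<'E'
from h import *
im=eyes.read_camera('side')[:,:,::-1]
a=im[150:210,235:285]; b=im[305:365,230:300]
f=lambda x,s:cv2.resize(np.ascontiguousarray(x),None,fx=s,fy=s,interpolation=cv2.INTER_CUBIC)
c=cv2.convertScaleAbs(np.hstack([f(a,6),f(b,6)]),alpha=1.6)
cv2.imwrite('pics/crop.png',c)
ci=eyes.camera_info('side')
for n,u,v,z in[('bar',364,247,.056),('disc',358,227,.056),('sq',369,268,.056),('mouse',370,467,.02),('left',388,452,.032)]: print(n,ray(ci,u/1.4,v/1.4,z).round(4))
E
```

```text
bar [0.4933 0.2138 0.056 ]
disc [0.4836 0.2831 0.056 ]
sq [0.5    0.1465 0.056 ]
mouse [ 0.4725 -0.2827  0.02  ]
left [ 0.5038 -0.2651  0.032 ]
```

View pics/crop.png

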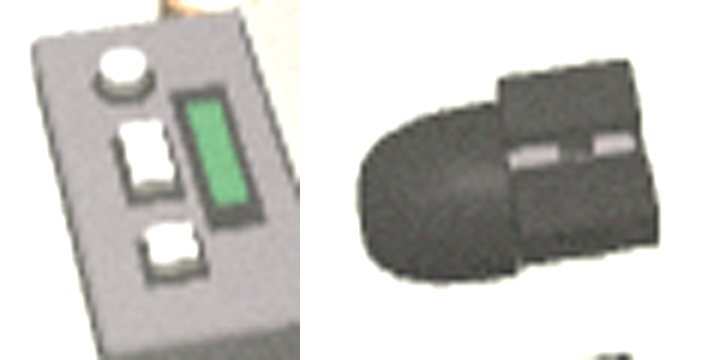

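```bash
python3 - <<'E'
from h import *
from scipy.spatial.transform import Rotation as Ro
ci=eyes.camera_info('side')
P={}
for n,u,v,z in[('bar',148,148,.056),('disc',123,63,.056),('sq',171,239,.056)]: P[n]=ray(ci,235+u/6,150+v/6,z)
for n,u,v,z in[('l1',498,82,.032),('l2',630,62,.032),('l3',637,132,.032),('l4',508,150,.032),('s1',512,158,.03),('s2',632,141,.03)]: P[n]=ray(ci,230+(u-300)/6,305+v/6,z)
for k in P: print(k,P[k].round(4))
d=P['disc']-P['sq']; print('row yaw',np.arctan2(d[1],d[0])-np.pi/2,np.hypot(*d[:2]), 'mid',(P['disc']+P['sq'])/2)
print('left',sum(P[f'l{i}'] for i in(1,2,3,4))/4)
for a,b in(('l1','l2'),('l4','l3'),('s1','s2')):
    d=P[b]-P[a]; print(a,b,np.arctan2(d[1],d[0]),np.hypot(*d[:2]))
s=monitor.read_state(); R=Ro.from_rotvec(s['orientation']).as_matrix(); print(R.round(3)); print('jaw yaw',np.arctan2(R[1,1],R[0,1]), s['tool_pos'])
E
```

```text
bar [0.4928 0.222  0.056 ]
disc [0.4833 0.2914 0.056 ]
sq [0.5002 0.1533 0.056 ]
l1 [ 0.472  -0.2515  0.032 ]
l2 [ 0.5238 -0.2479  0.032 ]
l3 [ 0.5235 -0.2772  0.032 ]
l4 [ 0.4739 -0.2799  0.032 ]
s1 [ 0.4752 -0.2823  0.03  ]
s2 [ 0.5213 -0.2797  0.03  ]
row yaw 0.12172310532071084 0.13904499419160743 mid [0.49178458 0.22235255 0.056     ]
left [ 0.49830635 -0.26414201  0.032     ]
l1 l2 0.06912843594984769 0.051995984711198664
l4 l3 0.05313410543189717 0.049632032687957336
s1 s2 0.054977928916528154 0.04617018197663496
[[-0.936  0.352 -0.   ]
 [ 0.352  0.936 -0.001]
 [ 0.    -0.001 -1.   ]]
jaw yaw 1.2110110791562565 [0.21111067 0.56128085 0.22899023]
```

Request:
servo_tool(plan=[[[1, 28, -34, 0, 0, 0, 0.048], [1, 28, -34, 0, 0, 0, 0.048], [1, 28, -34, 0, 0, 0, 0.048], [1, 28, -34, 0, 0, 0, 0.048], [1, 28, -34, -10, 0, 0, 0.048], [1, 28, -34, -15, 0, 0, 0.048], [1, 28, -34, -20, 0, 0, 0.048], [1, 28, -34, -20, 0, 0, 0.048], [1, 28, -34, -20, 0, 0, 0.048], [1, 29, -33, -15, 0, 0, 0.048], [1, 0, 0, 0, 0, 0, 0], [1, 0, 0, 0, 0, 0, 0]]], force=10)

```text
t: 1.4
tool_pos: [0.4922, 0.2216, 0.1289]
orientation: [0.184, -3.134, 0.0]
force: [0.1, 0.0, -0.2]
opening: 0.0027
```

```bash
python3 - <<'E'
from h import *
from scipy.spatial.transform import Rotation as Ro
s=monitor.read_state(); R=Ro.from_rotvec(s['orientation']).as_matrix(); print('jaw yaw',np.arctan2(R[1,1],R[0,1]), s['tool_pos'],s['force'],s['opening'],R[:,2])
ci=eyes.camera_info('wrist'); snap('wrist','w2.png',scale=1.4)
for X in([.4928,.222,.056],[.4833,.2914,.056],[.5002,.1533,.056]): print(proj(ci,X)*1.4)
E
```

```text
jaw yaw 1.6880768530850254 [0.49218024 0.22155732 0.12887345] [ 0.12667901  0.02667692 -0.23938839] 0.002653332073009298 [-1.70889026e-03 -3.20022061e-04 -9.99998489e-01]
[390.55606776 316.06269809]
[509.74654966 313.90261441]
[273.0371233  314.98717813]
```

View pics/w2.png

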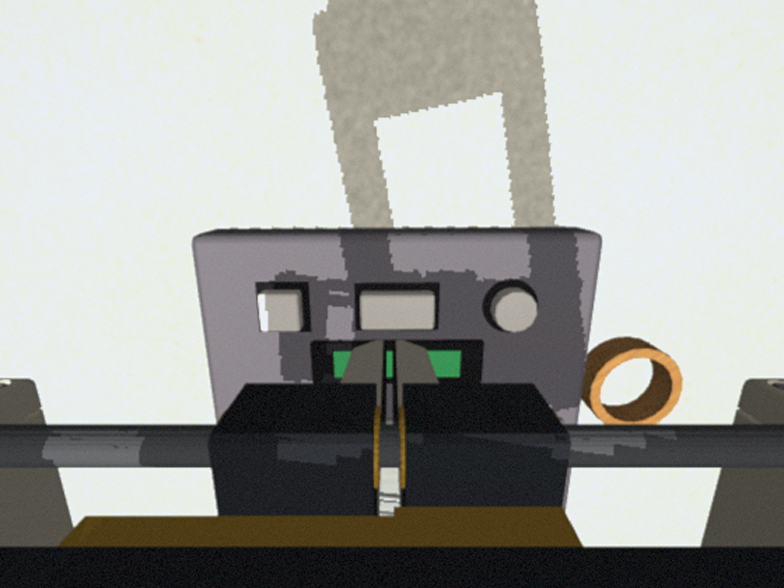

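The wrist view puts the bar cap at about (398,310), against a predicted (390,316). That is roughly 4 mm more in +y and 3 mm less in x. The disc is at (514,309) and the square at (284,310), both well clear of the fingers. I'll correct for this and descend.

Request:
servo_tool(plan=[[[1, -2, 4, -15, 0, 0, 0], [1, 0, 0, -20, 0, 0, 0], [1, 0, 0, -15, 0, 0, 0], [1, 0, 0, -5, 0, 0, 0], [1, 0, 0, -2, 0, 0, 0], [1, 0, 0, 0, 0, 0, 0], [1, 0, 0, 0, 0, 0, 0]]])

```text
t: 2.15
tool_pos: [0.4908, 0.2269, 0.0735]
orientation: [-0.189, 3.135, 0.001]
force: [-0.1, 0.6, -0.5]
opening: 0.0006
```

```bash
python3 - <<'E'
from h import *
s=monitor.read_state(); print(s['tool_pos'],s['force'],s['opening'])
snap('side','s3.png',crop=(225,110,325,220),scale=5)
E
```

```text
[0.49080925 0.2269053  0.07348267] [-0.07298758  0.63896906 -0.53209023] 0.000570023018299375
```

View pics/s3.png

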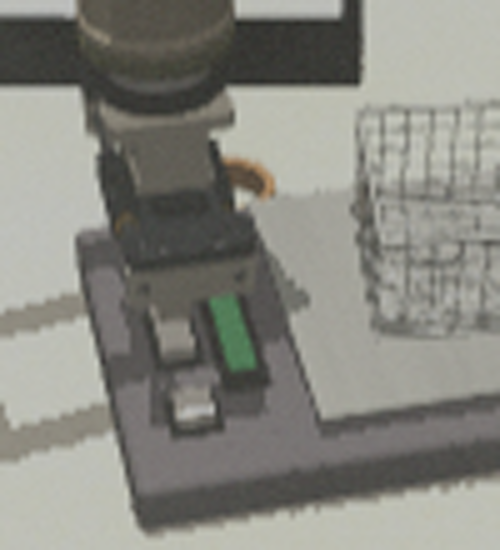

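```bash
python3 - <<'E'
from h import *
ci=eyes.camera_info('side')
f=lambda X:((proj(ci,X)-[225,110])*5).round(0)
c=np.array([.4908,.2269]);r=np.array([-.12,.993]);e=np.array([.993,.12])
for z in(.0625,.15):
  print('finger',z,[f([*(c+a*.0175*r+b*.0075*e),z]).tolist() for a,b in((-1,-1),(-1,1),(1,1),(1,-1))])
for c in([.4928,.222],[.4908,.2265]):
  print('cap',[f([*(np.array(c)+a*.022*r+b*.011*e),.056]).tolist() for a,b in((-1,-1),(-1,1),(1,1),(1,-1))])
cw=eyes.camera_info('wrist')
M,R,t=[np.array(cw[k]) for k in('mtx','R','t')]
# wrist-pose at the earlier picture: shift now->then
s=monitor.read_state()
d=np.array([.49218,.22156,.12887])-s['tool_pos']; cw['t']=t-R@d
for n,u,v in(('bar',398,310),('disc',514,309),('sq',285,310)): print(n,ray(cw,u/1.4,v/1.4,.056))
E
```

```text
finger 0.0625 [[162.0, 331.0], [186.0, 327.0], [176.0, 291.0], [153.0, 294.0]]
finger 0.15 [[156.0, 218.0], [181.0, 215.0], [170.0, 178.0], [145.0, 182.0]]
cap [[162.0, 349.0], [197.0, 344.0], [184.0, 298.0], [150.0, 303.0]]
cap [[158.0, 345.0], [194.0, 339.0], [181.0, 293.0], [146.0, 298.0]]
bar [0.48877175 0.2259146  0.056     ]
disc [0.48004823 0.29327792 0.056     ]
sq [0.49667756 0.16019863 0.056     ]
```

The finger footprint projects inside the cap, and the two cameras agree within 4 mm, so I'll approach in fine steps.

Request:
servo_tool(plan=[[[1, 0, -2, -2, 0, 0, 0], [1, 0, 0, -2, 0, 0, 0], [1, 0, 0, -2, 0, 0, 0], [1, 0, 0, -1, 0, 0, 0], [1, 0, 0, 0, 0, 0, 0], [1, 0, 0, 0, 0, 0, 0]]])

```text
t: 2.8
tool_pos: [0.4904, 0.2245, 0.0658]
orientation: [-0.189, 3.136, -0.0]
force: [0.2, -2.0, 1.4]
opening: 0.0007
```

Request:
servo_tool(plan=[[[1, 0, 0, -1, 0, 0, 0], [1, 0, 0, -1, 0, 0, 0], [1, 0, 0, 0, 0, 0, 0], [1, 0, 0, 0, 0, 0, 0]]])

```text
t: 3.2
tool_pos: [0.4904, 0.2245, 0.0638]
orientation: [-0.189, 3.136, -0.0]
force: [0.7, -1.8, 2.8]
opening: 0.0007
```

Request:
servo_tool(plan=[[[1, 0, 0, -1, 0, 0, 0], [1, 0, 0, 0, 0, 0, 0], [1, 0, 0, 0, 0, 0, 0], [1, 0, 0, 0, 0, 0, 0]]])

```text
t: 3.6
tool_pos: [0.4904, 0.2246, 0.0627]
orientation: [-0.189, 3.136, -0.0]
force: [0.2, -3.0, 3.1]
opening: 0.0004
```

```bash
python3 - <<'E'
from h import *
for i in range(4):
    s=monitor.read_state(); print(s['t'],s['tool_pos'],s['force'],s['wrist_torque']); eyes.read_camera('side')
E
```

```text
3.6 [0.49036453 0.22456961 0.06274885] [ 0.21862908 -2.99256501  3.08848684] [-0.37126005 -0.13513089 -0.03563004]
3.65 [0.49041056 0.22457232 0.0627812 ] [ 0.58774888 -2.36040231  2.91298461] [-0.39043393 -0.14097559  0.05231741]
3.7 [0.49038343 0.22454928 0.06273356] [ 0.7955019  -2.02207968  2.68166717] [-0.43191638 -0.21009133 -0.00493819]
3.75 [0.49039273 0.22455008 0.0627192 ] [ 1.28913884 -2.17362991  4.18205065] [-0.42901315 -0.20372425 -0.03313124]
```

Request:
servo_tool(plan=[[[1, 0, 0, -0.5, 0, 0, 0], [1, 0, 0, 0, 0, 0, 0], [1, 0, 0, 0, 0, 0, 0]]])

```text
t: 4.1
tool_pos: [0.4904, 0.2246, 0.0623]
orientation: [-0.189, 3.136, -0.0]
force: [1.4, -3.0, 5.3]
opening: 0.0004
```

```bash
python3 - <<'E'
from h import *
L=[]
for i in range(5):
    s=monitor.read_state(); L.append([*s['tool_pos'],*s['force']]); eyes.read_camera('side')
L=np.array(L); print(L[:,5]); print(L.mean(0).round(4))
snap('side','s4.png',crop=(225,110,325,220),scale=5)
E
```

```text
[5.3267152  4.35982535 5.66951861 4.89235718 5.47831276]
[ 0.4904  0.2246  0.0623  1.1623 -2.7653  5.1453]
```

View pics/s4.png

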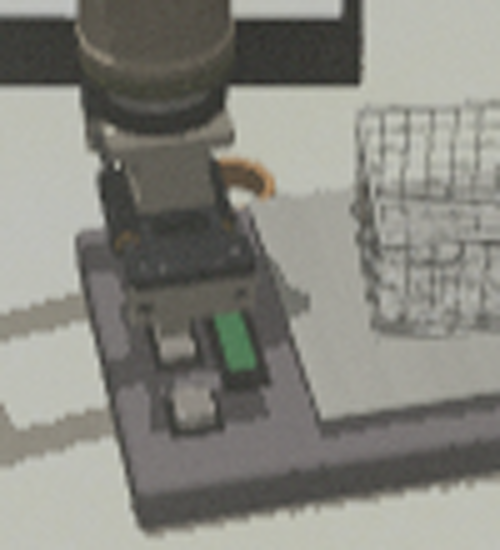

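Force jumped above 4.2 N, so the tare key bottomed out and was held for over 0.5 s. I'll release it, lift, and go to the mouse.

Request:
servo_tool(plan=[[[1, 0, 0, 3, 0, 0, 0], [1, 0, 0, 10, 0, 0, 0], [1, 0, 0, 35, 0, 0, 0], [1, 0, 0, 40, 0, 0, 0], [1, 0, 0, 40, 0, 0, 0], [1, 0, 0, 0, 0, 0, 0]]])

```text
t: 5.0
tool_pos: [0.4931, 0.2261, 0.1974]
orientation: [-0.189, 3.127, 0.005]
force: [1.3, -0.5, 0.5]
opening: 0.0004
```

Request:
servo_tool(plan=[[[1, 1, -44, 0, 0, 0, -0.148], [1, 1, -45, 0, 0, 0, -0.148], [1, 1, -44, 0, 0, 0, -0.148], [1, 1, -45, 0, 0, 0, -0.148], [1, 1, -44, 0, 0, 0, -0.148], [1, 1, -45, 0, 0, 0, -0.148], [1, 1, -44, 0, 0, 0, -0.148], [1, 1, -45, 0, 0, 0, -0.148], [1, 0, -44, 0, 0, 0, -0.148], [1, 0, -45, 0, 0, 0, -0.148], [1, 0, -44, 0, 0, 0, -0.148], [1, 0, 0, 0, 0, 0, 0]]])

```text
t: 6.2
tool_pos: [0.497, -0.2686, 0.1894]
orientation: [-2.161, -2.28, 0.002]
force: [-0.2, 0.5, -0.0]
opening: 0.0006
```

Request:
servo_tool(plan=[[[1, 0, 0, -40, 0, 0, 0], [1, 0, 0, -35, 0, 0, 0], [1, 0, 0, 0, 0, 0, 0], [1, 0, 0, 0, 0, 0, 0]]])

```text
t: 6.6
tool_pos: [0.4976, -0.2633, 0.1148]
orientation: [-2.147, -2.289, 0.0]
force: [1.8, 0.7, 1.1]
opening: 0.0005
```

```bash
python3 - <<'E'
from h import *
from scipy.spatial.transform import Rotation as Ro
s=monitor.read_state(); R=Ro.from_rotvec(s['orientation']).as_matrix(); print('jaw yaw',np.arctan2(R[1,1],R[0,1]), s['tool_pos'],s['force'],s['opening'],R[:,2])
ci=eyes.camera_info('wrist'); snap('wrist','w5.png',scale=1.4)
np.savez('w5',**{k:np.array(ci[k]) for k in('mtx','R','t')})
print(proj(ci,[.4983,-.2641,.032])*1.4)
E
```

```text
jaw yaw 0.06399234420239379 [ 0.49760498 -0.26325834  0.11477142] [1.78645094 0.66870483 1.10303327] 0.0004954934898845281 [-0.00213254  0.00182852 -0.99999605]
[389.92145104 310.54720869]
```

View pics/w5.png

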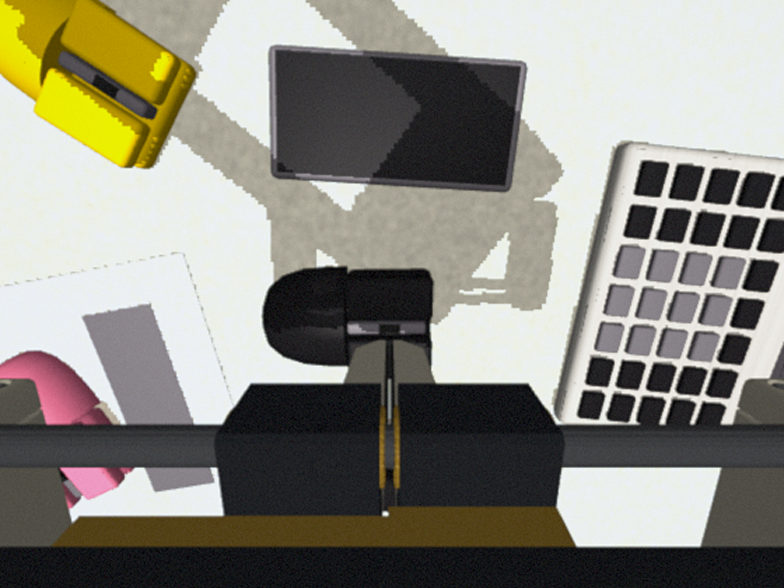

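```bash
python3 - <<'E'
from h import *
im=cv2.imread('pics/w5.png')[250:380,250:450]
g=cv2.convertScaleAbs(np.clip(255*(im/255.)**.45,0,255).astype(np.uint8))
cv2.imwrite('pics/w5c.png',cv2.resize(g,None,fx=4,fy=4,interpolation=cv2.INTER_CUBIC))
ci=np.load('w5.npz')
for n,u,v,z in(('s0',348,327,.028),('s1',428,327,.028),('topL',348,269,.032),('topR',430,269,.032),('botL',348,320,.032),('botR',430,320,.032)): print(n,ray(ci,u/1.4,v/1.4,z).round(4))
E
```

```text
s0 [ 0.4728 -0.2779  0.028 ]
s1 [ 0.523  -0.2747  0.028 ]
topL [ 0.4718 -0.2398  0.032 ]
topR [ 0.5204 -0.2367  0.032 ]
botL [ 0.4729 -0.2719  0.032 ]
botR [ 0.5233 -0.2686  0.032 ]
```

View pics/w5c.png

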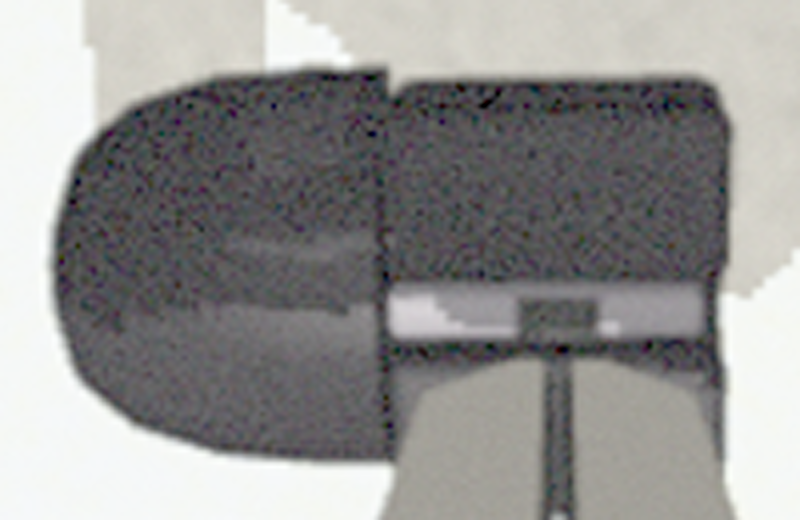

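The enlarged wrist view shows the left button plate spanning full-image rows 277–320 and columns 347–432, with the grey strip at rows 321–335. That puts the button centre at about (0.498, −0.257), compared with −0.262 from the side view. I'll aim for y = −0.2585.

Request:
servo_tool(plan=[[[1, 1, 5, -20, 0, 0, 0], [1, 0, 0, -20, 0, 0, 0], [1, 0, 0, -12, 0, 0, 0], [1, 0, 0, -6, 0, 0, 0], [1, 0, 0, 0, 0, 0, 0], [1, 0, 0, 0, 0, 0, 0]]])

```text
t: 7.25
tool_pos: [0.4999, -0.2598, 0.0584]
orientation: [2.149, 2.289, 0.0]
force: [-0.4, -0.4, 0.3]
opening: 0.0002
```

```bash
python3 - <<'E'
from h import *
s=monitor.read_state(); print(s['tool_pos'],s['force'])
ci=eyes.camera_info('wrist'); 
im=eyes.read_camera('wrist')[:,:,::-1][150:280,180:380]
g=(255*(im/255.)**.5).astype(np.uint8)
cv2.imwrite('pics/w6.png',cv2.resize(g,None,fx=4,fy=4,interpolation=cv2.INTER_CUBIC))
f=lambda X:((proj(ci,X)-[180,150])*4).round(0).tolist()
x,y,z=s['tool_pos']; print('tip edges',f([x,y+.0075,z-.011]),f([x,y-.0075,z-.011]))
for yy in(-.257,-.262): print(yy,'plate edges',f([.498,yy+.014,.032]),f([.498,yy-.014,.032]),'strip far',f([.498,yy-.024,.028]))
E
```

```text
[ 0.49993669 -0.25984038  0.05835029] [-0.35569765 -0.3634497   0.27334319]
tip edges [393.0, 378.0] [387.0, 468.0]
-0.257 plate edges [385.0, 289.0] [374.0, 445.0] strip far [371.0, 487.0]
-0.262 plate edges [383.0, 317.0] [373.0, 472.0] strip far [370.0, 513.0]
```

View pics/w6.png

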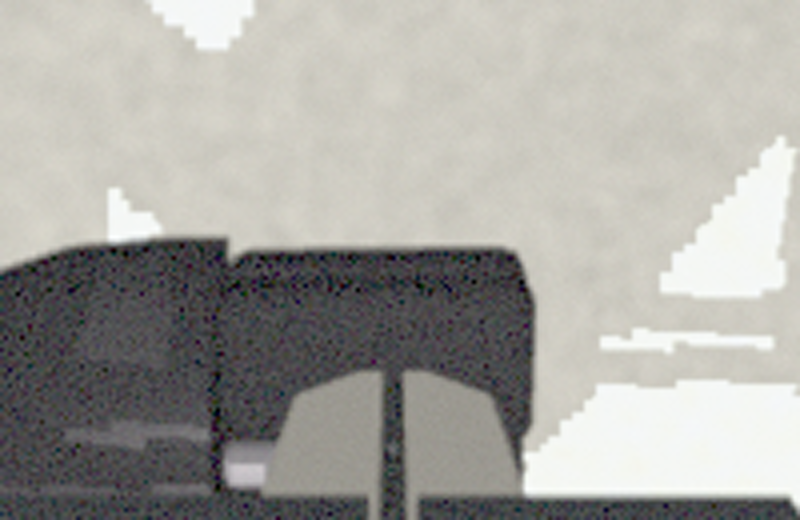

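The fingertip edge is at row 370 and the plate spans rows 285–443 of the crop. A +2 mm y correction will centre it.

Request:
servo_tool(plan=[[[1, -1, 2, -5, 0, 0, 0], [1, 0, 0, -4, 0, 0, 0], [1, 0, 0, -2, 0, 0, 0], [1, 0, 0, 0, 0, 0, 0], [1, 0, 0, 0, 0, 0, 0]]])

```text
t: 7.8
tool_pos: [0.4982, -0.2574, 0.046]
orientation: [-2.15, -2.29, 0.0]
force: [0.1, 0.4, 0.3]
opening: 0.0007
```

Request:
servo_tool(plan=[[[1, 0, 0, -1, 0, 0, 0], [1, 0, 0, -1, 0, 0, 0], [1, 0, 0, -1, 0, 0, 0], [1, 0, 0, -1, 0, 0, 0], [1, 0, 0, 0, 0, 0, 0], [1, 0, 0, 0, 0, 0, 0]]])

```text
t: 8.4
tool_pos: [0.4983, -0.2575, 0.0423]
orientation: [2.15, 2.29, 0.0]
force: [0.2, -0.1, 0.8]
opening: 0.0007
```

```bash
cat > avg.py <<'E'
from h import *
L=[]
for i in range(5):
    s=monitor.read_state(); L.append([*s['tool_pos'],*s['force']]); eyes.read_camera('side')
L=np.array(L); print(L[:,5].round(2)); print(L.mean(0).round(4))
E
python3 avg.py
```

```text
[0.84 1.25 1.33 1.29 1.64]
[ 0.4983 -0.2575  0.0422 -0.1493  0.2399  1.2708]
```

Request:
servo_tool(plan=[[[1, 0, 0, -1, 0, 0, 0], [1, 0, 0, -1, 0, 0, 0], [1, 0, 0, 0, 0, 0, 0], [1, 0, 0, 0, 0, 0, 0]]])

```text
t: 9.05
tool_pos: [0.4983, -0.2575, 0.0402]
orientation: [2.15, 2.29, 0.0]
force: [0.3, 0.5, 3.0]
opening: 0.0004
```

```bash
python3 avg.py
```

```text
[2.98 2.58 2.68 2.45 2.22]
[ 0.4983 -0.2575  0.0402  0.3946  0.6522  2.5824]
```

The force of 2.6 N and the geometry give a depth of 2.8–3.3 mm, past the 2 mm click point, held for over 0.3 s. I'll release straight up and check.

Request:
servo_tool(plan=[[[1, 0, 0, 2, 0, 0, 0], [1, 0, 0, 5, 0, 0, 0], [1, 0, 0, 20, 0, 0, 0], [1, 0, 0, 40, 0, 0, 0], [1, 0, 0, 40, 0, 0, 0], [1, 0, 0, 40, 0, 0, 0], [1, -20, 40, 10, 0, 0, 0], [1, -20, 40, 0, 0, 0, 0], [1, -20, 40, 0, 0, 0, 0], [1, -20, 40, 0, 0, 0, 0], [1, 0, 0, 0, 0, 0, 0], [1, 0, 0, 0, 0, 0, 0]]])

```text
t: 10.5
tool_pos: [0.4181, -0.0968, 0.1975]
orientation: [2.147, 2.292, 0.0]
force: [0.2, -0.1, -0.5]
opening: 0.0003
```

```bash
python3 - <<'E'
from h import *
s=monitor.read_state(); print(s['t'],s['tool_pos'],s['force'])
im=eyes.read_camera('side')[:,:,::-1]
cv2.imwrite('pics/s7.png',cv2.resize(im,None,fx=1.4,fy=1.4,interpolation=cv2.INTER_CUBIC))
a=cv2.cvtColor(cv2.resize(cv2.imread('pics/side1.png'),(560,420),interpolation=cv2.INTER_AREA),6).astype(int)
d=np.abs(cv2.GaussianBlur(cv2.cvtColor(np.ascontiguousarray(im),6),(3,3),0).astype(int)-cv2.GaussianBlur(a.astype(np.uint8),(3,3),0))
for n,(x0,y0,x1,y1) in dict(mouse=(232,308,298,356),phone=(238,272,304,306),stapler=(228,360,296,396),calc=(320,272,408,358)).items(): print(n,(d[y0:y1,x0:x1]>40).sum())
E
```

```text
10.5 [ 0.41806617 -0.09684491  0.19748038] [ 0.15043622 -0.0940941  -0.47149497]
mouse 0
phone 2
stapler 0
calc 0
```

View pics/s7.png

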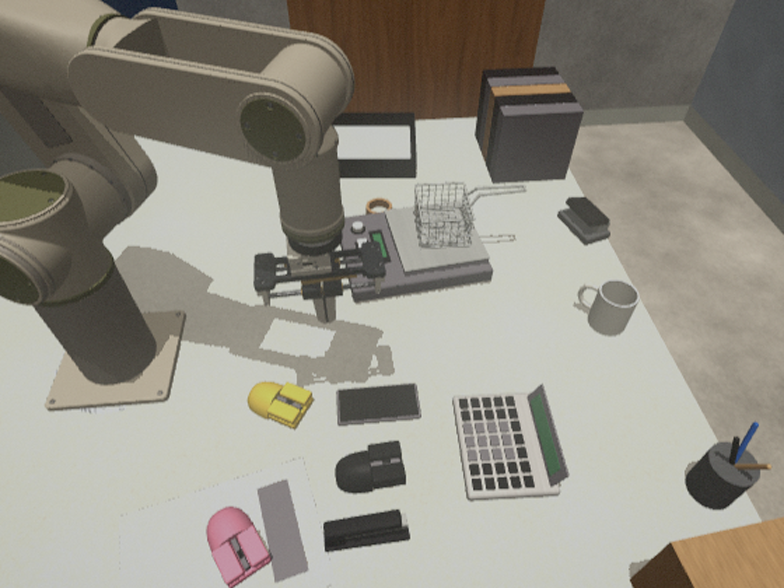

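The arm is clear. The mouse (370,467), phone, stapler and calculator match the first image, and the basket and tape stand where they were.

```bash
python3 -c "
from h import *
print(job.close_job())"
```

```text
the job is handed in; nothing more can be done
None
```

I pressed and released the tare key, then clicked the left mouse button. I then moved the hand clear and handed the job in at about 10.6 s on the robot's clock. The hand-in gives no verdict, and I had no direct reading of key or button travel, so both presses are judged from force and tip height.

- **Tare key:** I pressed the bar key with closed fingertips to the bottom of its travel, about 5 N against the 4.2 N bottom spring force, for over 0.5 s. I then released it straight up.
- **Left mouse button:** I pressed it to about 2.6 N, which puts it 2.8–3.3 mm down against the 2 mm click point, for over 0.3 s. I then released it straight up.
- **Other keys:** The fingers stayed within the tare key and left button outlines, clear of the round and square keys and the right mouse button.
- **Last checks:** In the final side picture the mouse, stapler and calculator showed no changed pixels from the first one, and the phone showed 2. By eye, the basket and tape stand where they were. The tool was at about 0.2 m height, and the remaining force reading of about 0.5 N is within sensor noise.
- **Disagreements:** The side and wrist cameras differed by about 4–5 mm on both targets. I aimed between them for the key and by the wrist view for the mouse. A sideways force of about 2–3 N showed during the key press, probably friction from a small sideways correction at contact.

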